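Give the fume suction to the soldering place

ROBOT

A 7-joint arm with a two-finger parallel gripper is mounted at the origin on the work surface. World frame = base frame: x ahead of the robot, y to its left, z up, the work surface at z = 0. Lengths are in m, angles in degrees, forces in N, time in s.
With the tool pointing down it reaches from about 0.425 to 0.875 m from the base axis. Payload 4.7 kg.
Tool frame: the origin (TCP) lies at the very end of the fingers, on their centre line; the grasp point (between the pads) lies 19 mm behind it; z points along the fingers, y is the line along which they close (so a half turn about z gives the same grasp; the last joint's range is limited). The gripper opens to 87 mm and grips with 3 to 60 N. Pads are 19 mm wide; open, the fingers measure 117 mm over their backs; the gripper's body (75 mm by 190 mm) begins 51 mm behind the grasp point.
Start: joints at [-73.906, 18.392, -4.016, 83.108, 1.295, 78.541, -3.26], TCP at [0.171, 0.627, 0.223] pointing down, gripper open.
Joint ranges: [-163.93, 163.93], [-17.29, 119.83], [-79.2, 71.16], [3.27, 140.29], [-89.18, 269.18], [5.43, 117.66], [-154.24, 154.24]. Speed limits (degrees/s): [147.25, 147.25, 180, 180, 180, 180, 180].

INTERFACE

Orientations are given as [roll, pitch, yaw] about the fixed x, y, z axes, in that order (R = Rz(yaw) Ry(pitch) Rx(roll)).
In Python, from cell import get_obs, cams, ticket, finder gives the robot as it stands.
- The arm moves only by the shell command python3 -m creep 'ROWS' [FORCE]. ROWS is text: rows parted by semicolons, each of 5 numbers parted by spaces: the shift along the world's x, y, z in m, then the turn about the world's z in degrees, then the finger opening in m, from 0 to 0.087. A call has 1 to 8 rows; each row shifts and turns the commanded pose from where the row before left it; what a row does not reach is not made up. A row lasts 1/8 s, in which the tool goes at most 62.5 mm and 10.7 degrees, less where a joint would pass 70% of its speed; a pose out of reach is approached as far as the arm can. A call with a gripper value outside its range is refused whole. The fingers move at their own pace and stop on an object; FORCE is the grip in N (left out, the last holds). Time passes only in rows, so rows that do not move let the fingers close. It gives the time, the measured TCP pose, the force, the opening and the grip force at its end, in the units of the state.
- get_obs(): the state, without advancing time (a new reading comes with each control period).
- cams.read_camera(name): name is "scene" or "side" or "wrist"; returns the picture (384x512x3 uint8, red, green, blue); there is no depth.
- cams.calibration(name): a dict with "fx", "fy", "cx", "cy" (pixels), "extrinsics" (4x4, takes a point from world to camera coordinates). Camera axes: x right, y down, z forward; pixel columns grow to the right and rows downward; lengths in m; the calibration is good to about 2 mm. The wrist camera is an equidistant fisheye: a pixel r from the principal point sees the ray r / f radians off the axis. A picture is of the moment at which its call begins: read the wrist's pose just before it. calibration takes no time and is no camera call; for the wrist camera it gives the pose at the moment of the call.
- ticket.sign_off(): hands the job in; it is judged then, once.
Trained networks look in the newest picture that a camera, given by its name, has taken for a name from the list of things; names that differ only in an ending like _2 or _b are one class to them, and where a whole thing is asked for, a point or a joint stands for the part that bears it (a point fixed in the world has none). Each returns a list of dicts, best first, with "p" (0 to 1); they miss things now and then, are a little off and sometimes report something else, mostly with a low value. They report only what shows in the picture. A call takes as long as a camera call.
- finder.masks_of(name, camera): "mask" (384x512 bool, what is visible of it) and "xy" ([column, row] in pixels, amid what is visible of it).
- finder.tip_of(name, camera): "xy" ([column, row] in pixels: a listed point, or the origin of a listed thing).
The state is a dict: "time_s": time; "qpos": joint angles; "joint_velocities": joint speeds; "effort": joint torques, N m; "tool_pos": TCP position; "tool_rot": TCP orientation; "force": force on the tool from outside, world axes, zero at the start; "wrist_torque": the same for the moment, N m; "grip_width": finger opening in m; "grasp_force": force on a finger pad.
Only numpy, scipy, OpenCV 4.12 (cv2) and the standard library are available. Lean on these libraries where they do the work, as an engineer would, in place of code of your own. Each camera call takes 0.05 s, during which the arm holds its last target. There are 200 camera calls.

TASK

A circuit board clamped in its holder is waiting to be soldered in front of one of the fume extractor's two nozzles. With a fingertip, push the damper lever of that nozzle's duct fully open (lever in line with the duct) and push the other duct's lever fully shut (lever square across the duct), so that all the suction goes to the board. Only push the levers, gently, never grip them or force them against their stops, and leave the board and everything else on the bench where it stands.

Things in the scene. Friction and masses are not known exactly. Their poses are not given: they have to be found in the camera images.
- extractor: fume extractor, fixed to the bench: grey steel box 270 (x) x 420 (y) x 197 mm high; two 75 mm ducts leave its front (own -x) at own y = +140 (left) and -140 mm (right), axes 95 mm above the table. Each has a damper, lever on top, and a grey fishtail nozzle, mouth at own x = -113 mm. Origin: on the table midway between the damper spindles; box front at own x = +75 mm; z up
- left_damper (a joint): left damper lever angle, rad. 0 = shut: lever square across the duct, pointing inwards to the other duct, at its stop. 1.571 = fully open: lever in line with the duct, pointing to the nozzle mouth, at its stop. From above it opens clockwise. No spring: it stays where it is left; about 1.8 N sideways on the grip's middle moves it
- right_damper (a joint): right damper lever angle, rad. 0 = shut: lever square across the duct, pointing inwards to the other duct, at its stop. 1.571 = fully open: lever in line with the duct, pointing to the nozzle mouth, at its stop. From above it opens anticlockwise. No spring: it stays where it is left; about 1.8 N sideways on the grip's middle moves it
- left_spindle (a point): point on the vertical spindle axis of the left damper (own x = 0, y = +140 mm of the extractor), at the height of the grip's middle, 168 mm; the spindle nut, 12 mm wide, reaches this height. A steel quadrant plate, 58 mm radius about the axis, lies under the lever, top 151 mm above the table
- right_spindle (a point): the same point of the right damper (own x = 0, y = -140 mm of the extractor)
- left_lever: lever of the left damper: level round black grip, 15 x 50 mm, on a flat steel bar. Origin: middle of the grip, 80 mm from the spindle axis, 168 mm above the table (grip top 175.5, underside 160.5 mm). Own x points from the spindle to the tip, 26 mm beyond the origin. Beside and under the grip, over 60 mm from the axis, nothing tops 133 mm: fingertips may go down to 145 mm
- right_lever: lever of the right damper: level round black grip, 15 x 50 mm, on a flat steel bar. Origin: middle of the grip, 80 mm from the spindle axis, 168 mm above the table (grip top 175.5, underside 160.5 mm). Own x points from the spindle to the tip, 26 mm beyond the origin. Beside and under the grip, over 60 mm from the axis, nothing tops 133 mm: fingertips may go down to 145 mm
- left_mouth (a point): centre of the left nozzle's mouth, a slot 140 mm wide and 34 mm high, 85 mm above the table
- right_mouth (a point): centre of the right nozzle's mouth, the same
- board_holder: board holder standing loose in front of one of the nozzles: two black end blocks on steel rods with a green circuit board clamped between them; 84 x 182 mm, 57 mm high. Origin: centre of its underside. It is 5 to 35 mm clear of the mouth, within 20 mm of the nozzle's middle line: nearest to the nozzle that is to get the suction
- screw_tray: open grey plastic tray with three compartments of screws and small parts, 80 x 150 x 24 mm, standing loose in front of the other nozzle, which nobody is working at. Origin: centre of its underside. Not to be moved
- solder_reel: reel of solder standing on its flange, 60 mm wide, 46 mm high, loose at the left of the left duct. Origin: centre of its underside. Not to be moved
- flux_bottle: small amber flux bottle with a black cap, 32 mm wide, 75 mm high, loose between the two ducts. Origin: centre of its underside. Not to be moved

How it is judged (in metres and radians):
At the end, for the whole second after the job is handed in: the damper of the duct whose nozzle faces the circuit board is open (its joint above 1.42 rad, within about 8.5 degrees of in line with the duct) and the other damper is shut (its joint below 0.15 rad, within about 8.5 degrees of square across) (((y of board_holder in the frame of extractor above 0.05 m and value of joint left_damper above 1.42 rad and value of joint right_damper below 0.15 rad) or (y of board_holder in the frame of extractor below -0.05 m and value of joint right_damper above 1.42 rad and value of joint left_damper below 0.15 rad))); the robot touches nothing.
It fails at once if the board holder or the screw tray is moved more than 15 mm or lifted (distance of any of board_holder, screw_tray from where it was at the start of the episode above 0.015 m).
It fails at once if the solder reel or the flux bottle is moved more than 15 mm or lifted (distance of any of solder_reel, flux_bottle from where it was at the start of the episode above 0.015 m).
It fails at once if a lever is gripped or forced: more than 35 N between the fingers and the lever (contact force between the fingers and left_lever above 35 N or contact force between the fingers and right_lever above 35 N).
It also fails if it takes over 51 s, if anything falls off the work surface, if the arm or the gripper's body presses on something with over 40 N, if the wrist force passes 120 N, or if a joint passes its speed limit or range.

## Working session

There is one attempt and no reset: what is moved stays moved. The work goes in short steps, Python scripts to look and compute and a shell command to move; the robot and the scene stay as the last step left them, time stands still between calls to the robot, and variables do not carry over. Pictures are saved under pics/ and viewed, at most 10 in all, crops included, and the job is handed in when it is done.

```bash
mkdir -p pics
cat > h.py <<'E'
import numpy as np, cv2
from cell import get_obs, cams, ticket, finder
def ray(cam,xy):
    c=cams.calibration(cam);E=np.array(c["extrinsics"]);R,t=E[:3,:3],E[:3,3]
    d=np.array([(xy[0]-c["cx"])/c["fx"],(xy[1]-c["cy"])/c["fy"],1.])
    return -R.T@t, R.T@d
def at_z(cam,xy,z):
    o,d=ray(cam,xy); return o+d*(z-o[2])/d[2]
def tri(a,b):
    A=[];B=[]
    for o,d in(a,b):
        d=d/np.linalg.norm(d);P=np.eye(3)-np.outer(d,d);A.append(P);B.append(P@o)
    x=np.linalg.lstsq(np.vstack(A),np.hstack(B),rcond=None)[0]
    return x,[np.linalg.norm(P@x-q) for P,q in zip(A,B)]
E
python3 - <<'E'
from h import *
Z=dict(left_spindle=.168,right_spindle=.168,left_lever=.168,right_lever=.168,left_mouth=.085,right_mouth=.085,board_holder=0,screw_tray=0,flux_bottle=0,solder_reel=0)
ims=[]
for c in("scene","side"):
    im=cams.read_camera(c)[:,:,::-1].copy(); ims.append(im); cv2.imwrite(f"pics/{c}0.png",im)
    for n,z in Z.items():
        for r in finder.tip_of(n,c)[:2]:
            print(c,n,round(r["p"],2),np.round(r["xy"]),at_z(c,r["xy"],z).round(3))
o=get_obs();print(o["time_s"],o["tool_pos"],o["tool_rot"],o["grip_width"])
E
```

```text
scene left_spindle 0.93 [317. 195.] [0.613 0.209 0.168]
scene right_spindle 0.71 [255. 233.] [0.692 0.051 0.168]
scene right_spindle 0.58 [197. 211.] [ 0.61  -0.068  0.168]
scene left_lever 0.64 [288. 179.] [0.555 0.153 0.168]
scene right_lever 0.73 [214. 186.] [ 0.544 -0.023  0.168]
scene left_mouth 0.89 [304. 185.] [0.511 0.205 0.085]
scene right_mouth 0.78 [198. 192.] [ 0.487 -0.066  0.085]
scene board_holder 0.65 [196. 197.] [ 0.433 -0.075  0.   ]
scene screw_tray 0.73 [294. 184.] [0.438 0.198 0.   ]
scene flux_bottle 0.57 [257. 232.] [0.577 0.07  0.   ]
scene solder_reel 0.79 [358. 204.] [0.536 0.353 0.   ]
side left_spindle 0.63 [190. 183.] [0.619 0.206 0.168]
side right_spindle 0.71 [295. 113.] [ 0.617 -0.079  0.168]
side right_spindle 0.17 [354. 213.] [0.377 0.076 0.168]
side left_lever 0.56 [238. 187.] [0.552 0.159 0.168]
side right_lever 0.54 [310. 139.] [ 0.542 -0.031  0.168]
side left_mouth 0.7 [238. 248.] [0.509 0.208 0.085]
side right_mouth 0.87 [334. 170.] [ 0.499 -0.071  0.085]
side board_holder 0.85 [357. 213.] [ 0.426 -0.077  0.   ]
side screw_tray 0.74 [270. 298.] [0.435 0.206 0.   ]
side flux_bottle 0.72 [259. 213.] [0.585 0.067 0.   ]
side solder_reel 0.85 [170. 324.] [0.53  0.354 0.   ]
1.1 [0.17141815 0.62700573 0.22261505] [1.79994346e+02 3.09364062e-03 1.64712819e+02] 0.0870014071095836
```

View pics/scene0.png

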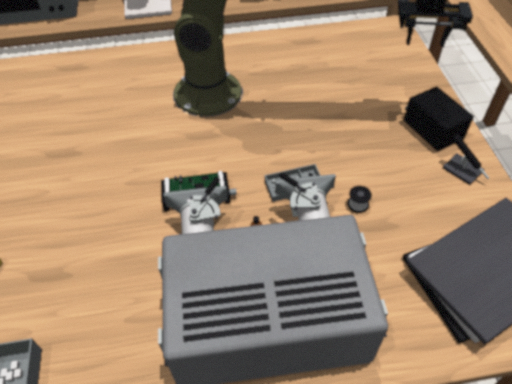

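View pics/side0.png

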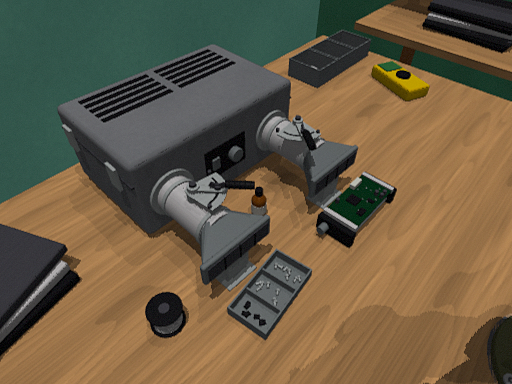

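The board stands in front of the right nozzle (board y≈-0.08 at pixel (196,197); tray in front of the left). So I open the right damper (now ≈57°) and shut the left (now ≈50°). Spindles measure ≈(0.616,0.208) and (0.614,-0.073), which are 0.281 m apart as they should be.

```bash
python3 -m creep '.03 -.037 .005 1.9 0;.03 -.037 .005 1.9 0;.03 -.037 .005 1.9 0;.03 -.037 .005 1.9 0;.03 -.037 .005 1.9 0;.03 -.037 .005 1.9 0;.03 -.037 .005 1.9 0;.03 -.037 .005 1.9 0' 5; python3 -m creep '.029 -.036 0 0 0;.029 -.036 0 0 0;.029 -.036 0 0 0;.028 -.036 0 0 0;0 0 0 0 0;0 0 0 0 0'
cat > look.py <<'E'
from h import *
import sys
Z=dict(left_spindle=.168,right_spindle=.168,left_lever=.168,right_lever=.168)
for c in("scene","side"):
    im=cams.read_camera(c)[:,:,::-1].copy()
    cv2.imwrite(f"pics/{c}{sys.argv[1]}.png",im)
    for n,z in Z.items():
        for r in finder.tip_of(n,c)[:1]: print(c,n,round(r["p"],2),at_z(c,r["xy"],z).round(3))
im=cams.read_camera("wrist")[:,:,::-1]; cv2.imwrite(f"pics/wrist{sys.argv[1]}.png",im)
E
python3 look.py 1
```

```text
time_s: 2.1
tool_pos: [0.4123, 0.3297, 0.263]
tool_rot: [180.0, 0.0, 180.0]
force: [0.1, 0.7, -0.2]
grip_width: 0.015
grasp_force: 0.0
time_s: 2.85
tool_pos: [0.5261, 0.1877, 0.2626]
tool_rot: [180.0, -0.0, 179.9]
force: [-0.3, -0.5, -0.4]
grip_width: 0.0009
grasp_force: 0.0
scene left_spindle 0.72 [0.576 0.162 0.168]
scene right_spindle 0.56 [ 0.611 -0.07   0.168]
scene left_lever 0.91 [0.556 0.162 0.168]
scene right_lever 0.78 [ 0.548 -0.023  0.168]
side left_spindle 0.68 [0.619 0.201 0.168]
side right_spindle 0.89 [ 0.618 -0.076  0.168]
side left_lever 0.93 [0.554 0.152 0.168]
side right_lever 0.71 [ 0.545 -0.02   0.168]
```

View pics/wrist1.png

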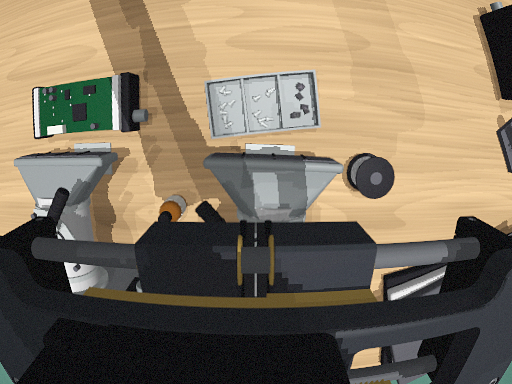

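The wrist picture shows the left lever's grip at (208,212), just to the -y side of the fingertips, with the duct clear below. I descend on its opening side and push in an arc.

```bash
python3 -m creep '0 0 -.03 0 0;0 0 -.03 0 0;0 0 -.025 0 0;0 0 -.02 0 0;0 0 0 0 0;0 0 0 0 0'; python3 -m creep '.006 -.006 0 0 0;.006 -.006 0 0 0;.005 -.006 0 0 0;.005 -.006 0 0 0;0 0 0 0 0'; python3 -m creep '.005 -.006 0 0 0;.005 -.006 0 0 0;.006 -.005 0 0 0;0 0 0 0 0'
```

```text
time_s: 4.15
tool_pos: [0.527, 0.1872, 0.1585]
tool_rot: [180.0, 0.1, 179.9]
force: [-0.0, 0.7, 0.4]
grip_width: 0.0005
grasp_force: 0.0
time_s: 4.78
tool_pos: [0.5489, 0.1624, 0.1576]
tool_rot: [-180.0, 0.0, 179.9]
force: [-1.2, -0.0, 0.2]
grip_width: 0.0006
grasp_force: 0.1
time_s: 5.28
tool_pos: [0.565, 0.1448, 0.1575]
tool_rot: [-179.9, 0.0, 179.8]
force: [-1.0, 0.6, 0.9]
grip_width: 0.0009
grasp_force: 0.1
```

```bash
python3 -m creep '.005 -.004 0 0 0;.005 -.004 0 0 0;.005 -.003 0 0 0;.005 -.003 0 0 0;0 0 0 0 0';python3 -m creep '.004 -.002 0 0 0;.004 -.001 0 0 0;0 0 0 0 0';python3 look.py 2
```

```text
time_s: 5.9
tool_pos: [0.585, 0.131, 0.1575]
tool_rot: [-179.9, 0.0, 179.9]
force: [-0.9, 0.4, -0.1]
grip_width: 0.0006
grasp_force: 0.1
time_s: 6.28
tool_pos: [0.5929, 0.1287, 0.1576]
tool_rot: [-180.0, 0.0, 179.9]
force: [-1.2, 0.5, -0.3]
grip_width: 0.0007
grasp_force: 0.2
scene left_spindle 0.77 [0.616 0.205 0.168]
scene right_spindle 0.63 [ 0.607 -0.071  0.168]
scene left_lever 0.92 [0.613 0.127 0.168]
side left_spindle 0.81 [0.615 0.205 0.168]
side right_spindle 0.81 [ 0.616 -0.077  0.168]
side left_lever 0.69 [0.614 0.12  0.168]
side right_lever 0.89 [ 0.547 -0.024  0.168]
```

```bash
for i in 1; do python3 -m creep '.002 0 0 0 0;0 0 0 0 0'; done | grep -E 'pos|force:'; python3 -m creep '.002 0 0 0 0;0 0 0 0 0'| grep -E 'pos|force:'; python3 -m creep '.002 0 0 0 0;0 0 0 0 0'| grep -E 'pos|force:'
```

```text
tool_pos: [0.5942, 0.1289, 0.1575]
force: [-1.2, -0.2, 1.0]
grasp_force: 0.8
tool_pos: [0.5955, 0.1288, 0.1574]
force: [-4.9, 0.5, 2.0]
grasp_force: 2.5
tool_pos: [0.5958, 0.1288, 0.1572]
force: [-10.1, -1.0, 4.8]
grasp_force: 4.9
```

Left stop reached (force rose at x=0.596). I back off, lift, and go over to the right lever's closing side.

```bash
python3 -m creep '-.015 .004 0 0 0;-.015 .004 0 0 0;0 0 .035 0 0;0 0 .035 0 0;0 0 .03 0 0;0 0 0 0 0'; python3 -m creep '0 -.032 0 0 0;0 -.032 0 0 0;0 -.032 0 0 0;0 -.032 0 0 0;0 0 0 0 0'; python3 look.py 3
```

```text
time_s: 8.32
tool_pos: [0.5697, 0.1379, 0.2607]
tool_rot: [179.8, 0.4, 180.0]
force: [0.5, -0.5, -0.1]
grip_width: 0.0002
grasp_force: 0.0
time_s: 8.95
tool_pos: [0.5677, 0.0058, 0.2567]
tool_rot: [-179.9, -0.0, 179.6]
force: [-0.8, 0.6, 0.3]
grip_width: 0.0007
grasp_force: 0.0
scene left_spindle 0.68 [0.621 0.208 0.168]
scene right_spindle 0.64 [ 0.601 -0.072  0.168]
scene left_lever 0.81 [0.615 0.126 0.168]
scene right_lever 0.67 [ 0.548 -0.032  0.168]
side right_spindle 0.87 [ 0.617 -0.069  0.168]
side left_lever 0.74 [0.616 0.125 0.168]
side right_lever 0.83 [ 0.546 -0.036  0.168]
```

View pics/wrist3.png

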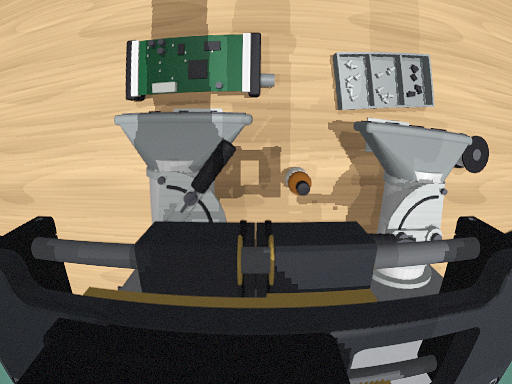

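The right lever runs (190,200)→(232,145), pointing inwards and forwards, with free space for the fingertip on its inner side.

```bash
python3 -m creep '0 .004 -.03 0 0;0 0 -.03 0 0;0 0 -.025 0 0;0 0 -.015 0 0;0 0 0 0 0;0 0 0 0 0'; python3 -m creep '-.004 -.006 0 0 0;-.004 -.006 0 0 0;-.004 -.006 0 0 0;-.004 -.006 0 0 0;0 0 0 0 0'; python3 -m creep '-.004 -.006 0 0 0;-.004 -.006 0 0 0;-.003 -.006 0 0 0;0 0 0 0 0'
```

```text
time_s: 10.25
tool_pos: [0.5692, 0.013, 0.1586]
tool_rot: [180.0, 0.1, 179.9]
force: [-0.6, -0.0, 0.3]
grip_width: 0.0008
grasp_force: 0.0
time_s: 10.88
tool_pos: [0.5521, -0.0114, 0.1577]
tool_rot: [180.0, 0.0, 179.9]
force: [-0.5, 0.6, 0.1]
grip_width: 0.0009
grasp_force: 0.0
time_s: 11.38
tool_pos: [0.5409, -0.03, 0.1576]
tool_rot: [-180.0, -0.0, 179.8]
force: [-0.0, -0.4, 0.6]
grip_width: 0.0007
grasp_force: 0.1
```

```bash
python3 -m creep '-.002 -.005 0 0 0;-.002 -.004 0 0 0;0 0 0 0 0'| grep -E 'pos|force:'; python3 -m creep '-.001 -.004 0 0 0;-.001 -.003 0 0 0;0 0 0 0 0'| grep -E 'pos|force:';  python3 look.py 4
```

```text
tool_pos: [0.5373, -0.0388, 0.1576]
force: [1.6, 1.3, 0.3]
grasp_force: 0.2
tool_pos: [0.5353, -0.0455, 0.1576]
force: [0.7, 0.7, -0.0]
grasp_force: 0.3
scene left_spindle 0.69 [0.617 0.208 0.168]
scene right_spindle 0.93 [ 0.608 -0.07   0.168]
scene left_lever 0.63 [ 0.555 -0.069  0.168]
scene right_lever 0.72 [ 0.528 -0.064  0.168]
side left_spindle 0.84 [0.622 0.206 0.168]
side right_spindle 0.17 [0.617 0.121 0.168]
side left_lever 0.77 [0.62  0.125 0.168]
side right_lever 0.65 [ 0.533 -0.058  0.168]
```

```bash
python3 -m creep '0 -.003 0 0 0;0 0 0 0 0'| grep -E 'pos|force:'; python3 -m creep '0 -.002 0 0 0;0 0 0 0 0'| grep -E 'pos|force:'; python3 -m creep '0 -.002 0 0 0;0 0 0 0 0'| grep -E 'pos|force:'
```

```text
tool_pos: [0.5351, -0.0477, 0.1575]
force: [0.8, 1.7, 0.3]
grasp_force: 0.6
tool_pos: [0.5352, -0.05, 0.1575]
force: [-1.1, 1.3, 0.1]
grasp_force: 0.8
tool_pos: [0.5353, -0.0523, 0.1575]
force: [-1.1, 2.2, -0.2]
grasp_force: 0.7
```

```bash
python3 -m creep '0 -.002 0 0 0;0 0 0 0 0'| grep -E 'pos|force:'; python3 -m creep '0 -.002 0 0 0;0 0 0 0 0'| grep -E 'pos|force:'
```

```text
tool_pos: [0.5354, -0.0543, 0.1576]
force: [-0.5, 2.1, -1.0]
grasp_force: 0.6
tool_pos: [0.5354, -0.0563, 0.1576]
force: [-0.5, 1.5, -0.3]
grasp_force: 0.6
```

```bash
python3 -m creep '0 -.002 0 0 0;0 0 0 0 0'| grep -E 'pos|force:'; python3 -m creep '0 -.001 0 0 0;0 0 0 0 0'| grep -E 'pos|force:'; python3 look.py 5
```

```text
tool_pos: [0.5354, -0.0567, 0.1576]
force: [-1.9, 4.7, 0.9]
grasp_force: 2.4
tool_pos: [0.5354, -0.0568, 0.1576]
force: [-2.0, 6.6, 0.9]
grasp_force: 3.3
scene left_spindle 0.58 [0.618 0.202 0.168]
scene right_spindle 0.91 [ 0.608 -0.073  0.168]
scene left_lever 0.58 [0.619 0.127 0.168]
scene right_lever 0.5 [ 0.533 -0.08   0.168]
side left_spindle 0.67 [0.609 0.206 0.168]
side right_spindle 0.69 [ 0.612 -0.081  0.168]
side left_lever 0.73 [0.611 0.125 0.168]
side right_lever 0.55 [ 0.528 -0.073  0.168]
```

View pics/side5.png

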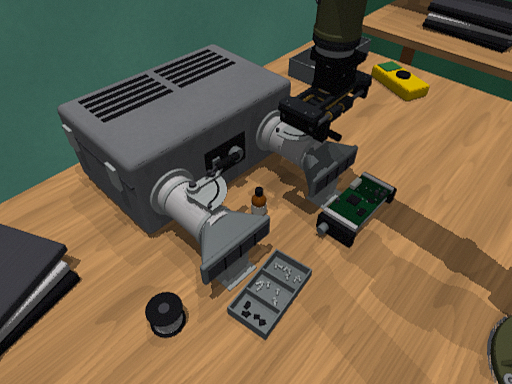

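The right stop is reached. The picture shows the left lever square across its duct (≈(225,160)) and everything else in place. I back off, lift and check.

```bash
python3 -m creep '0 .012 0 0 0;0 .015 0 0 0;0 0 .04 0 0;0 0 .04 0 0;0 .05 .03 0 0;0 .05 0 0 0;0 .05 0 0 0;0 0 0 0 0'; python3 look.py 6
python3 - <<'E'
import cv2,numpy as np
a=cv2.imread("pics/side6.png")[90:230,140:380];b=cv2.imread("pics/wrist6.png")
cv2.imwrite("pics/c6.png",np.vstack([cv2.resize(a,(512,299)),b[:300]]))
E
```

```text
time_s: 15.98
tool_pos: [0.5347, 0.1241, 0.2673]
tool_rot: [179.9, -0.0, -179.6]
force: [-1.3, -0.8, 0.4]
grip_width: 0.0009
grasp_force: 0.0
scene left_spindle 0.85 [0.618 0.206 0.168]
scene right_spindle 0.66 [ 0.608 -0.068  0.168]
scene left_lever 0.91 [0.61  0.128 0.168]
scene right_lever 0.71 [ 0.541 -0.076  0.168]
side left_spindle 0.89 [0.613 0.207 0.168]
side right_spindle 0.67 [ 0.614 -0.073  0.168]
side left_lever 0.94 [0.616 0.119 0.168]
side right_lever 0.88 [ 0.528 -0.075  0.168]
```

View pics/c6.png

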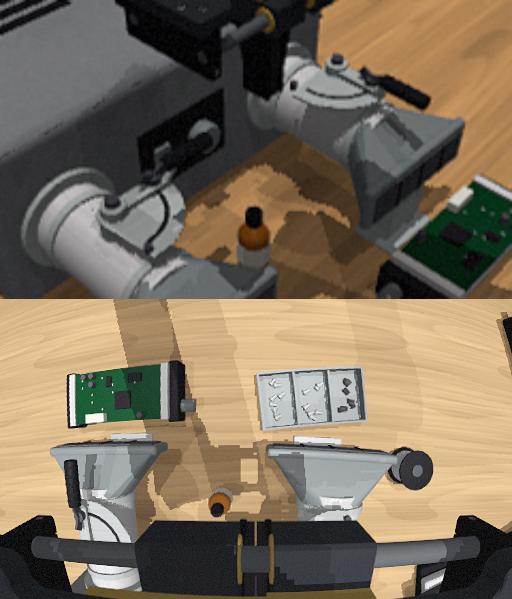

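The right lever lies in line with its duct and the left lever square across, both at their stops. Nothing else has moved and the arm is clear.

```bash
python3 -c "
from cell import ticket
print(ticket.sign_off())"
```

```text
the job is handed in; nothing more can be done
None
```

I pushed the right damper (the board's nozzle) fully open and the left one fully shut, both to their stops with at most about 11 N read at the wrist, left the rest of the bench in place, and handed the job in at about 16 s; no verdict came back.

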